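# Home the sausage filler's piston with its fold-out crank handle

## Robot

A 6-joint arm with a two-finger parallel gripper is mounted at the origin on the work surface. World frame = base frame: x ahead of the robot, y to its left, z up, the work surface at z = 0. Lengths are in m, angles in degrees, forces in N, time in s.
With the tool pointing down it reaches from about 0.4 to 0.825 m from the base axis. Payload 7 kg.
Tool frame: the origin (TCP) lies at the centre of the arm's flange, where the gripper is bolted on; the fingertips stand 178 mm ahead of it and the grasp point (between the pads) lies 159 mm ahead of it (tip_reach is the distance from the TCP to the fingertips, in m); z points along the fingers, y is the line along which they close (so a half turn about z gives the same grasp; the last joint's range is limited). The gripper opens to 88 mm and grips with 3 to 60 N. Pads are 19 mm wide; open, the fingers measure 130 mm over their backs; the gripper's body (78 mm by 193 mm) begins 47 mm behind the grasp point.
Start: joints at [84.861, 20.546, 0.682, 0, -70.136, -16.507], TCP at [0.249, 0.627, 0.405] pointing down, gripper open.
Joint ranges: [-176.03, 176.03], [-82.01, 121.73], [-58.28, 71.71], [-173.87, 95.51], [-174.79, -0.11], [-173.66, 173.66]. Speed limits (degrees/s): [136.94, 136.94, 172.46, 180, 180, 180].

## Interface

Orientations are given as [roll, pitch, yaw] about the fixed x, y, z axes, in that order (R = Rz(yaw) Ry(pitch) Rx(roll)).
In Python, from plant import * gives the robot as it stands.
- The arm moves only by the shell command python3 -m handwheel 'ROWS'. ROWS is JSON, a list of rows, each a list of 7 numbers: the opening, from -1 (shut) to 1 (fully open), then the shift along the tool's x, y, z as a fraction of full scale, then the turn, a rotation vector about the tool's x, y, z as a fraction of full scale. A call has 1 to 5 rows; each row shifts and turns the commanded pose from where the row before left it, along the tool's axes as they then stand; what a row does not reach is not made up. Full scale, the value 1, is 0.025 m for a shift and 6 degrees for a turn. A row lasts 1/8 s, in which the tool goes at most 62.5 mm and 10.7 degrees, less where a joint would pass 70% of its speed; a pose out of reach is approached as far as the arm can. A call with a number of a shift or a turn outside -1 to 1 is refused whole. A call with a gripper value outside its range is refused whole. The fingers move at their own pace and stop on an object; the grip force is fixed at half the most. Time passes only in rows, so rows that do not move let the fingers close. It gives the time, the measured TCP pose, the force, the opening and the grip force at its end, in the units of the state.
- get_obs(): the state, without advancing time (a new reading comes with each control period).
- snapshot(name): name is "scene" or "top"; returns a dict with "color" (384x512x3 uint8, red, green, blue), "fx", "fy", "cx", "cy" (pixels), "R" (3x3) and "t" (3): a world point X has camera coordinates R X + t. Camera axes: x right, y down, z forward; pixel columns grow to the right and rows downward; lengths in m; the calibration is good to about 2 mm. A picture is of the moment at which its call begins. There is no depth.
- close_job(): hands the job in; it is judged then, once.
The state is a dict: "clock": time; "joint_pos": joint angles; "qvel": joint speeds; "tau": joint torques, N m; "tool_pos": TCP position; "orientation": TCP orientation; "force": force on the tool from outside, world axes, zero at the start; "moment": the same for the moment, N m; "opening": finger opening in m; "gripper_force": force on a finger pad.
Only numpy, scipy, OpenCV 4.12 (cv2) and the standard library are available. Lean on these libraries where they do the work, as an engineer would, in place of code of your own. Each camera call takes 0.05 s, during which the arm holds its last target. There are 200 camera calls.

## Task

Put the hand-cranked sausage filler away for storage: swing its red folding handle fully up, crank clockwise (seen from above) until you feel the piston seat snugly against the end plate inside the barrel, without forcing it, then fold the handle fully back down onto the crank arm and let go. Leave the timer and the two spoons where they are.

Things in the scene. Friction and masses are not known exactly. Their poses are not given: they have to be found in the camera images.
- filler: Sausage filler, fixed to the table: a white gear box 80 x 80 mm, its top 100 mm above the table, with a horizontal barrel 70 mm thick running from it along the body's +y, ending in a nozzle 270 mm from the origin. Steel base plate 150 x 300 mm. Origin on the table under the vertical crank shaft; z up.
- shaft (a point): Point on the vertical crank axis, 156 mm above the table, level with the folded handle's centre line (and with its hinge).
- crank (a joint): Angle of the crank (rad), growing clockwise seen from above; each rad drives the piston 10 mm forward (+y of the filler). Friction holds the crank wherever it is left; turning it freely takes about 4.5 to 5 N at the handle (less remains once it stops). The arm stays at one height throughout.
- grip (a joint): Fold of the red handle (rad): 0 lying back along the arm, its free end over the crank axis; 1.57 standing straight up at the arm's end, against a stop. Its hinge is stiff (0.12 N m) and it stays at any angle.
- grip_hinge (a point): Handle's hinge point, 65 mm from the crank axis towards the arm's end, 156 mm above the table. The hinge axis is level and square to the arm, so the handle swings in the upright plane of the arm.
- grip_mid (a point): Point on the centre line of the red handle, 40 mm from its hinge. The handle is a plain red round sleeve 20 mm thick, from 10 to 65 mm from the hinge, turning freely about its own length; lying folded it clears the arm by 3 mm.
- piston: Blue piston 56 mm across in the clear part of the barrel, with a steel rack bar behind; origin at the centre of its front face, 62 mm above the table. Moves along the filler's y with the crank; not to be touched.
- timer: Kitchen timer with a red dial, 64 mm across, 47 mm tall, loose on the table; origin under its centre. Leave alone.
- spoon_a: Porcelain spoon, 115 mm long, loose on the pale wooden turntable (240 mm across, 26 mm high, fixed). Leave alone.
- spoon_b: The second porcelain spoon, beside the first. Leave alone.
- crank_end (a point): Top of the crank arm at its outer end, 75 mm from the axis. The steel arm is level, 14 mm wide, 8 mm thick, its top 143 mm above the table; below it is 35 mm of free air down to the gear box.
- collar (a point): Centre of the opaque metal collar at the barrel's end. The rubber-faced end plate is hidden in it; the piston meets it 3.5 to 9 rad of crank after the start, differently each time. From there the push at the handle rises about 15 N per rad. Snug: 4 to 8 N above the free-running push (piston force 26 to 52 N). Piston force over 85 N is forcing it; friction keeps up to 30 N.

How it is judged (in metres and radians):
On the way, in this order (a step that is already met when the one before it is completed fails the run):
1. the handle is swung up before the piston is wound forward (value of joint grip above 1.3 rad and distance of piston from where it was at the start of the episode below 0.012 m), for 0.1 s.
2. with the handle up, the piston is wound until it presses on the end plate with at least 15 N (value of joint grip above 1.1 rad and contact force between piston and anything else above 15 N), for 0.2 s.
At the end, for the whole second after the job is handed in: The handle lies folded on the arm (within 0.15 rad), the piston still presses on the end plate (over 8 N), and the crank is at rest (value of joint grip below 0.15 rad and contact force between piston and anything else above 8 N and velocity of joint crank between -0.05 and 0.05 rad/s); the robot touches nothing.
It fails at once if the piston is forced against the end plate with more than 85 N (contact force between piston and anything else above 85 N).
It fails at once if the timer or a spoon is moved more than 20 mm (distance of any of timer, spoon_a, spoon_b from where it was at the start of the episode above 0.02 m).
It also fails if it takes over 72 s, if anything falls off the work surface, if the arm or the gripper's body presses on something with over 40 N, if the wrist force passes 120 N, or if a joint passes its speed limit or range.

## Working session

There is one attempt and no reset: what is moved stays moved. The work goes in short steps, Python scripts to look and compute and a shell command to move; the robot and the scene stay as the last step left them, time stands still between calls to the robot, and variables do not carry over. Pictures are saved under pics/ and viewed, at most 11 in all, crops included, and the job is handed in when it is done.

```bash
ls; mkdir -p pics
python3 - <<'E'
from plant import *
import cv2,numpy as np
o=get_obs(); print(o)
for n in("scene","top"):
    s=snapshot(n); cv2.imwrite(f"pics/{n}0.png",s["color"][:,:,::-1]); np.savez(f"{n}0.npz",**s)
    print(n,s["fx"],s["fy"],s["cx"],s["cy"],s["R"],s["t"])
E
```

```text
pics
{'clock': 0.0, 'joint_pos': array([ 8.48637090e+01,  2.05925572e+01,  6.34414700e-01, -1.94137996e-02,
       -7.01357717e+01, -1.65064540e+01]), 'qvel': array([-0.01415527, -0.06999755, -0.06022064, -0.0605487 ,  0.07088764,
       -0.02523026]), 'tau': array([ 3.70185335e-04, -5.82723391e+01,  2.93047625e+01,  6.99716985e+00,
        6.90389556e-03, -1.56794044e-04]), 'tool_pos': array([0.24888934, 0.62723888, 0.40371686]), 'orientation': array([ 1.79904771e+02, -9.18768835e-03, -2.16493490e+01]), 'force': array([ 0.18449421, -0.49852985,  0.37090542]), 'moment': array([ 0.01342854, -0.01044929, -0.01112234]), 'gripper_force': 0.0, 'opening': 0.0876440367863973}
scene 493.3102945331732 493.3102945331732 263.23275970108506 200.0028091075522 [[ 0.87414087  0.48567037 -0.00142414]
 [ 0.2719432  -0.49188625 -0.82710024]
 [-0.40239859  0.72261485 -0.56205263]] [-0.42804656 -0.0929932   1.66260766]
top 427.50530319826146 427.50530319826146 259.1617537041047 190.05227049250436 [[-1.30664660e-02 -9.99909001e-01 -3.35527272e-03]
 [-9.75672315e-01  1.34840133e-02 -2.18818908e-01]
 [ 2.18844239e-01  4.14456887e-04 -9.75759718e-01]] [-0.07287185  0.57646738  1.13773623]
```

View pics/scene0.png

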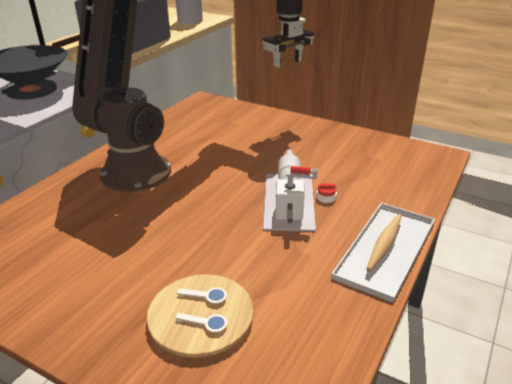

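View pics/top0.png

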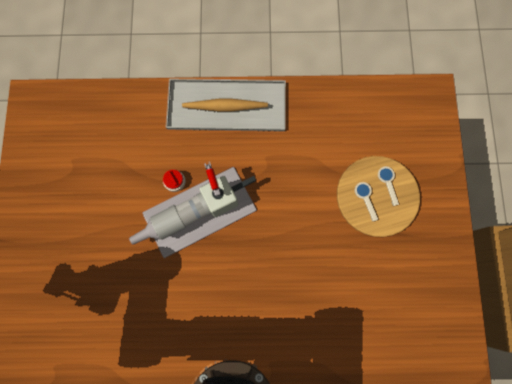

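The scene view shows the filler near (290,195), with the red handle at (300,170) and the timer at (327,190). In the top view the handle runs from (208,165) to the shaft near (217,193). The timer is at (173,180), the barrel points lower left, and the spoons are far away at (375,195).

```bash
cat > h.py <<'E'
import cv2,numpy as np
def ray(s,u,v,z):
    R,t=s["R"],s["t"]; c=-R.T@t; d=R.T@np.array([(u-s["cx"])/s["fx"],(v-s["cy"])/s["fy"],1.]); return c+d*(z-c[2])/d[2]
def red(s):
    im=s["color"].astype(int); return ((im[:,:,0]>110)&(im[:,:,1]<45)&(im[:,:,2]<45)).astype(np.uint8)
def proj(s,X):
    p=s["R"]@np.asarray(X)+s["t"]; return s["fx"]*p[0]/p[2]+s["cx"],s["fy"]*p[1]/p[2]+s["cy"]
def blobs(s):
    n,l,st,c=cv2.connectedComponentsWithStats(red(s)); return [(st[i],c[i],np.argwhere(l==i)[:,::-1]) for i in range(1,n) if st[i][4]>15]
E
python3 - <<'E'
from h import *
for n in("top","scene"):
    s=dict(np.load(n+"0.npz"))
    for st,c,p in blobs(s):
        (a,b),(w,h),an=cv2.minAreaRect(p.astype(np.float32)); 
        P=np.array([ray(s,u,v,.156)[:2] for u,v in p]); m=P.mean(0); d=np.linalg.svd(P-m)[2][0]; q=(P-m)@d
        print(n,st,c,"mid",m,"dir",d,np.degrees(np.arctan2(d[1],d[0])),q.min(),q.max())
    if n=="scene":print("shaft? ", [ray(s,290,180,.156)])
    c=s["color"]; c=c[150:260,130:270] if n=="top" else c[140:240,250:350]
    cv2.imwrite(f"pics/{n}c.png",cv2.resize(c[:,:,::-1],None,fx=5,fy=5,interpolation=cv2.INTER_CUBIC))
E
```

```text
top [206 168  12  21 121] [211.47107438 178.20661157] mid [0.58813866 0.04323793] dir [-0.94058835 -0.33954905] -160.15059808926674 -0.02644656011503042 0.028010859172848408
top [163 170  20  18 259] [172.31274131 178.44787645] mid [0.58889938 0.14532884] dir [-0.52499217 -0.85110706] -121.66771629416186 -0.025256252853314367 0.02539289211893718
shaft?  [array([ 0.58316043, -0.01964848,  0.156     ])]
```

View pics/topc.png

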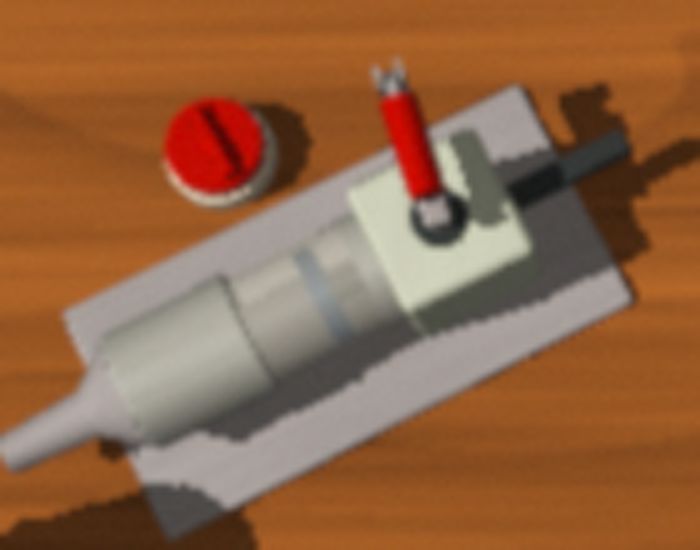

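View pics/scenec.png

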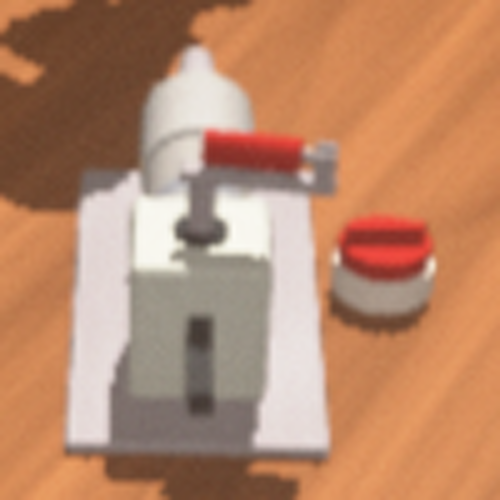

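The handle is folded outward at about 19.9°. That puts the hinge near (0.623,0.056) and the axis near (0.562,0.034). I'll turn the tool square to the arm and fly over it.

```bash
cat >> h.py <<'E'
from scipy.spatial.transform import Rotation as Ro
def off(o,X):  # tool-axis shift in row units to TCP target X
    R=Ro.from_euler("xyz",o["orientation"],degrees=True).as_matrix(); return R.T@(np.array(X)-o["tool_pos"])/.025
E
python3 -m handwheel '[[1,0,0,0,0,0,-1],[1,0,0,0,0,0,-1],[1,0,0,0,0,0,-1],[1,0,0,0,0,0,-1],[1,0,0,0,0,0,-1]]' >/dev/null
python3 -m handwheel '[[1,0,0,0,0,0,-1],[1,0,0,0,0,0,-0.92],[1,0,1,0,0,0,0],[1,0,1,0,0,0,0],[1,0,1,0,0,0,0]]'
python3 - <<'E'
from plant import *; from h import *
o=get_obs();print(o["orientation"],off(o,[.5858,.0424,.405]))
s=dict(np.load("scene0.npz"));print(proj(s,[.5881,.0432,.156]))
E
```

```text
clock: 1.35
tool_pos: [0.2746, 0.556, 0.4041]
orientation: [180.0, 0.0, 19.9]
force: [-0.6, 0.1, 1.2]
opening: 0.0873
gripper_force: 0.0
[1.79956218e+02 3.34606723e-02 1.98769031e+01] [ 4.71932845e+00  2.35533526e+01 -2.06915328e-02]
(np.float64(301.7015843394631), np.float64(169.9824183585394))
```

Scene view agrees: it predicts (301.7,170) and I see (300.8,170).

```bash
python3 -m handwheel '[[1,0.2,1,0,0,0,0],[1,0.2,1,0,0,0,0],[1,0.2,1,0,0,0,0],[1,0.2,1,0,0,0,0],[1,0.2,1,0,0,0,0]]' >/dev/null
python3 -m handwheel '[[1,0.2,1,0,0,0,0],[1,0.2,1,0,0,0,0],[1,0.2,1,0,0,0,0],[1,0.2,1,0,0,0,0],[1,0.2,1,0,0,0,0]]' >/dev/null
python3 -m handwheel '[[1,0.2,1,0,0,0,0],[1,0.2,1,0,0,0,0],[1,0.2,1,0,0,0,0],[1,0.2,1,0,0,0,0],[1,0.2,1,0,0,0,0]]' >/dev/null
python3 -m handwheel '[[1,0.2,1,0,0,0,0],[1,0.2,1,0,0,0,0],[1,0.2,1,0,0,0,0],[1,0.2,1,0,0,0,0],[1,0.2,1,0,0,0,0]]' >/dev/null
python3 -m handwheel '[[1,0.2,1,0,0,0,0],[1,0.2,1,0,0,0,0],[1,0.2,1,0,0,0,0],[1,0,0,0,0,0,0],[1,0,0,0,0,0,0]]'
python3 - <<'E'
from plant import *; from h import *
o=get_obs();print(o["orientation"],off(o,[.5858,.0424,.319]))
E
```

```text
clock: 4.47
tool_pos: [0.5779, 0.0546, 0.4045]
orientation: [-180.0, 0.0, 19.8]
force: [-0.0, 0.4, 0.2]
opening: 0.0879
gripper_force: 0.0
[-1.79993217e+02  1.30367232e-02  1.98292577e+01] [0.13136095 0.56830313 3.42168326]
```

```bash
python3 -m handwheel '[[1,0.13,0.57,0,0,0,0],[1,0,0,0.8,0,0,0],[1,0,0,0.8,0,0,0],[1,0,0,0,0,0,0]]'
python3 - <<'E'
from plant import *; from h import *
o=get_obs();print(off(o,[.5858,.0424,.319]))
for n in("scene","top"):
    s=snapshot(n); c=s["color"][:,:,::-1]; c=c[140:240,160:280] if n=="top" else c[80:220,240:380]
    cv2.imwrite(f"pics/{n}1.png",cv2.resize(c,None,fx=4,fy=4,interpolation=cv2.INTER_CUBIC))
a,b=[cv2.resize(cv2.imread(f"pics/{n}1.png"),(400,400)) for n in("scene","top")]
cv2.imwrite("pics/both1.png",np.hstack([a,b]))
E
```

```text
clock: 4.97
tool_pos: [0.5857, 0.0427, 0.3633]
orientation: [-180.0, 0.2, 19.9]
force: [0.3, 1.1, -0.0]
opening: 0.0875
gripper_force: 0.0
[0.00639585 0.01380604 1.77321856]
```

View pics/both1.png

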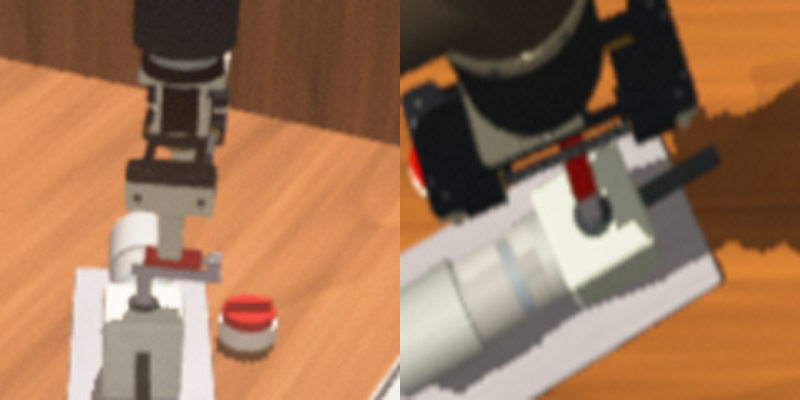

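The fingers straddle the folded handle: in the scene half a finger hangs at (172,240) over the sleeve's middle (173,258). Now I'll descend and grip.

```bash
python3 -m handwheel '[[1,0,0,0.8,0,0,0],[1,0,0,0.9,0,0,0],[1,0,0,0,0,0,0],[-1,0,0,0,0,0,0],[-1,0,0,0,0,0,0]]'
python3 -m handwheel '[[-1,0,0,0,0,0,0],[-1,0,0,0,0,0,0],[-1,0,0,0,0,0,0],[-1,0,0,0,0,0,0]]'
```

```text
clock: 5.7
tool_pos: [0.5864, 0.043, 0.3235]
orientation: [180.0, -0.1, 19.9]
force: [-0.7, 0.5, -0.1]
opening: 0.0729
gripper_force: 0.0
clock: 6.2
tool_pos: [0.586, 0.0429, 0.3222]
orientation: [180.0, -0.0, 19.9]
force: [-1.0, 0.8, 0.5]
opening: 0.0331
gripper_force: 0.0
```

```bash
python3 -m handwheel '[[-1,0,0,0.1,0,0,0],[-1,0,0,0,0,0,0],[-1,0,0,0,0,0,0],[-1,0,0,0,0,0,0]]'
```

```text
clock: 6.7
tool_pos: [0.5865, 0.0422, 0.3196]
orientation: [179.9, -0.0, 19.9]
force: [4.1, -5.2, -1.9]
opening: 0.0187
gripper_force: 30.0
```

```bash
python3 -m handwheel '[[-1,0.055,0.05,-0.39,0,0,0],[-1,0.16,0,-0.36,0,0,0],[-1,0,0,0,0,0,0]]'
python3 -m handwheel '[[-1,0.25,0,-0.30,0,0,0],[-1,0.33,0,-0.23,0,0,0],[-1,0,0,0,0,0,0]]'
```

```text
clock: 7.08
tool_pos: [0.5908, 0.043, 0.3376]
orientation: [180.0, 0.2, 19.8]
force: [-3.3, -4.0, -5.2]
opening: 0.0194
gripper_force: 30.0
clock: 7.45
tool_pos: [0.603, 0.0474, 0.3505]
orientation: [-180.0, 0.5, 19.8]
force: [-11.5, -5.7, -1.0]
opening: 0.0188
gripper_force: 30.0
```

```bash
python3 -m handwheel '[[-1,0.38,0,-0.13,0,0,0],[-1,0.42,0,-0.03,0,0,0],[-1,0,0,0,0,0,0],[-1,0,0,0,0,0,0]]'
python3 - <<'E'
from plant import *; from h import *
o=get_obs();print(off(o,[.6234,.0560,.355]))
c=snapshot("scene"); np.savez("s2.npz",**c); c=c["color"][120:220,250:370,::-1]
cv2.imwrite("pics/up.png",cv2.resize(c,None,fx=5,fy=5,interpolation=cv2.INTER_CUBIC))
E
```

```text
clock: 7.95
tool_pos: [0.6224, 0.0545, 0.3567]
orientation: [180.0, 0.2, 19.9]
force: [-10.2, -4.7, 7.4]
opening: 0.0177
gripper_force: 30.0
[ 0.05851207 -0.04362831  0.06833869]
```

View pics/up.png

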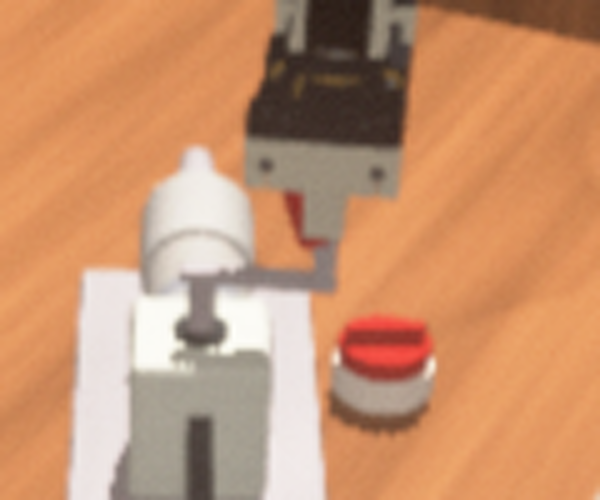

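The handle leans inward: the red sleeve shows left of the finger, from (290,195) to (310,240), at about 65°. The pads' twist friction is holding it back, so I'll push further outward until it stops.

```bash
python3 -m handwheel '[[-1,0.2,0,0,0,0,0],[-1,0.2,0,0.05,0,0,0],[-1,0,0,0,0,0,0]]'
python3 -m handwheel '[[-1,0.1,0,0.05,0,0,0],[-1,0,0,0,0,0,0]]'
python3 -c '
from plant import *; from h import *
o=get_obs();print(off(o,[.6234,.0560,.355]))'
```

```text
clock: 8.38
tool_pos: [0.6342, 0.0592, 0.3559]
orientation: [180.0, -0.2, 19.9]
force: [1.0, 0.2, 0.6]
opening: 0.0023
gripper_force: 0.7
clock: 8.62
tool_pos: [0.6359, 0.0598, 0.3531]
orientation: [-180.0, -0.0, 19.9]
force: [-0.5, 0.1, 0.6]
opening: 0.0006
gripper_force: 0.0
[-0.52152371 -0.02817122 -0.07598858]
```

The pads slipped off outward. I'll go over the top and push the handle from inside with the closed fingers.

```bash
python3 -m handwheel '[[-1,0,0,-1,0,0,0],[-1,0,0,-1,0,0,0],[-1,0,0,-1,0,0,0],[-1,-0.9,0,0,0,0,0],[-1,-0.9,0,0,0,0,0]]'
python3 -m handwheel '[[-1,-0.75,0,0,0,0,0],[-1,0,0,0,0,0,0],[-1,0,0,1,0,0,0],[-1,0,0,1,0,0,0],[-1,0,0,0.6,0,0,0]]'
python3 - <<'E'
from plant import *; from h import *
o=get_obs();print(off(o,[.6234,.0560,.355]))
c=snapshot("scene"); np.savez("s3.npz",**c); c=c["color"][120:220,250:370,::-1]
cv2.imwrite("pics/in.png",cv2.resize(c,None,fx=5,fy=5,interpolation=cv2.INTER_CUBIC))
E
```

```text
clock: 9.25
tool_pos: [0.593, 0.0442, 0.4282]
orientation: [-180.0, -0.0, 19.9]
force: [-0.2, 0.6, -0.4]
opening: 0.0004
gripper_force: 0.0
clock: 9.88
tool_pos: [0.5761, 0.038, 0.3618]
orientation: [180.0, 0.1, 19.9]
force: [-0.1, -0.4, 0.7]
opening: 0.0007
gripper_force: 0.0
[ 2.02341794 -0.03247812  0.27008974]
```

View pics/in.png

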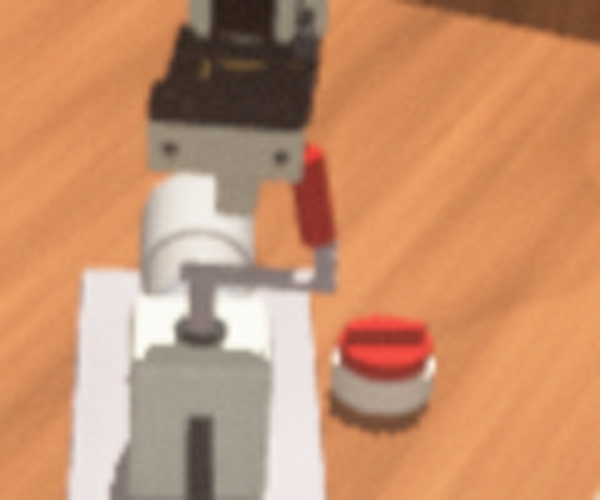

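The handle now stands nearly upright, from (320,240) to (312,150), with the closed fingers inside it at (237,200). I'll push outward to the stop.

```bash
python3 -m handwheel '[[-1,0.6,0,0.2,0,0,0],[-1,0.4,0,0,0,0,0],[-1,0.1,0,0,0,0,0],[-1,0,0,0,0,0,0]]'
python3 -m handwheel '[[-1,0.1,0,0,0,0,0],[-1,0,0,0,0,0,0]]'
python3 -c '
from plant import *; from h import *
o=get_obs();print(off(o,[.6234,.0560,.355]))'
```

```text
clock: 10.42
tool_pos: [0.6018, 0.0472, 0.3585]
orientation: [180.0, -0.0, 19.9]
force: [-1.0, -0.9, 1.3]
opening: 0.0001
gripper_force: 1.1
clock: 10.68
tool_pos: [0.603, 0.0474, 0.3584]
orientation: [180.0, 0.1, 19.9]
force: [-7.3, -2.4, 5.0]
opening: 0.0005
gripper_force: 3.8
[ 0.88446739 -0.0443577   0.13354867]
```

```bash
python3 -m handwheel '[[-1,0.06,0,0,0,0,0],[-1,0,0,0,0,0,0]]'
python3 -m handwheel '[[-1,-0.5,0,0,0,0,0],[-1,0,0,-1,0,0,0],[-1,0,0,-1,0,0,0],[1,0,0,-1,0,0,0],[1,0,0,0,0,0,0]]'
python3 -m handwheel '[[1,0.7,0,0,0,0,0],[1,0.6,0,0,0,0,0],[1,0,0,0,0,0,0],[1,0,0,0,0,0,0]]'
python3 - <<'E'
from plant import *; from h import *
o=get_obs();print(off(o,[.6234,.0560,.355]))
for n in("scene","top"):
    s=snapshot(n)
    for st,c,p in blobs(s): print(n,st,c)
    print(proj(s,[.6234,.056,.1935]))
    c=s["color"][:,:,::-1]; c=c[120:220,250:350] if n=="scene" else c[140:240,160:260]
    cv2.imwrite(f"pics/{n}4.png",cv2.resize(c,(400,400)))
cv2.imwrite("pics/both4.png",np.hstack([cv2.imread(f"pics/{n}4.png") for n in("scene","top")]))
E
```

```text
clock: 10.92
tool_pos: [0.6037, 0.0477, 0.3583]
orientation: [180.0, 0.3, 19.9]
force: [-10.4, -3.3, 7.7]
opening: 0.0005
gripper_force: 5.5
clock: 11.55
tool_pos: [0.5939, 0.0445, 0.4357]
orientation: [180.0, -0.3, 19.9]
force: [-0.2, -0.3, 0.0]
opening: 0.0152
gripper_force: 0.0
clock: 12.05
tool_pos: [0.6244, 0.0555, 0.4322]
orientation: [-180.0, 0.1, 19.9]
force: [-0.1, -1.1, 0.0]
opening: 0.0547
gripper_force: 0.0
[-0.02639837 -0.0335462   3.08948763]
(np.float64(316.0406214411111), np.float64(159.2247537975086))
top [201 156   8  12  48] [203.97916667 160.33333333]
top [163 170  19  18 259] [172.69111969 178.5984556 ]
(np.float64(204.93998920316443), np.float64(161.16016505193267))
```

View pics/both4.png

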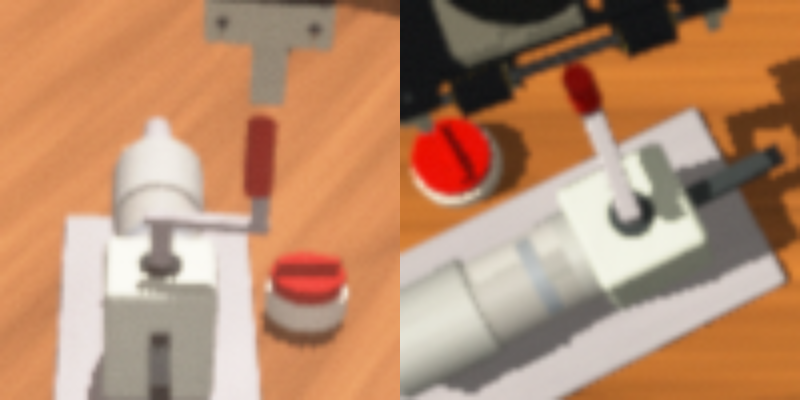

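The handle stands vertical: scene-crop centre (260,157) is pixel (315,159), against a predicted (316,159). Now I'll descend and grip it.

```bash
python3 -m handwheel '[[1,0,0,1,0,0,0],[1,0,0,1,0,0,0],[1,0,0,1,0,0,0],[-1,-0.02,0,0,0,0,0],[-1,0,0,0,0,0,0]]'
python3 -m handwheel '[[-1,0,0,0,0,0,0],[-1,0,0,0,0,0,0],[-1,0,0,0,0,0,0],[-1,0,0,0,0,0,0],[-1,0,0,0,0,0,0]]'
python3 -m handwheel '[[-1,0,0,0,0,0,0]]'
```

```text
clock: 12.78
tool_pos: [0.624, 0.0552, 0.3594]
orientation: [180.0, -0.1, 19.9]
force: [-0.4, -0.3, 0.3]
opening: 0.0727
gripper_force: 0.0
clock: 13.4
tool_pos: [0.6237, 0.0552, 0.3582]
orientation: [180.0, 0.0, 19.9]
force: [0.4, -0.9, 0.6]
opening: 0.023
gripper_force: 0.0
clock: 13.52
tool_pos: [0.6238, 0.0551, 0.3582]
orientation: [180.0, 0.0, 19.9]
force: [1.1, -1.5, 0.2]
opening: 0.0193
gripper_force: 30.0
```

```bash
cat > st.py <<'E'
from plant import *; from h import *
o=get_obs(); d=o["tool_pos"][:2]-[.5623,.0339]; r=np.hypot(*d); u=d/r; t=np.array([u[1],-u[0]]); F=o["force"]
print("phi %.1f r %.1f push %.1f radial %.1f Fz %.1f z %.4f open %.4f"%((19.87-np.degrees(np.arctan2(d[1],d[0])))%360,r*1e3,-F[:2]@t,F[:2]@u,F[2],o["tool_pos"][2],o["opening"]),o["clock"])
E
python3 st.py
python3 -m handwheel '[[-1,-0.04,0.451,0,0,0,0],[-1,-0.117,0.438,0,0,0,0],[-1,-0.192,0.411,0,0,0,0]]' >/dev/null
python3 st.py
python3 -m handwheel '[[-1,-0.26,0.371,0,0,0,0],[-1,-0.32,0.32,0,0,0,0],[-1,-0.371,0.26,0,0,0,0]]' >/dev/null
python3 st.py
```

```text
phi 0.9 r 65.0 push -1.8 radial 0.5 Fz 0.2 z 0.3582 open 0.0193 13.525
phi 30.9 r 65.7 push 5.3 radial -0.7 Fz 0.7 z 0.3582 open 0.0192 13.9
phi 61.0 r 66.2 push 4.5 radial 0.0 Fz -1.3 z 0.3582 open 0.0192 14.275
```

```bash
python3 -m handwheel '[[-1,-0.411,0.192,0,0,0,0],[-1,-0.438,0.117,0,0,0,0],[-1,-0.451,0.04,0,0,0,0]]' >/dev/null
python3 st.py
python3 -m handwheel '[[-1,-0.451,-0.04,0,0,0,0],[-1,-0.438,-0.117,0,0,0,0],[-1,-0.411,-0.192,0,0,0,0]]' >/dev/null
python3 st.py
python3 -m handwheel '[[-1,-0.371,-0.26,0,0,0,0],[-1,-0.32,-0.32,0,0,0,0],[-1,-0.26,-0.371,0,0,0,0]]' >/dev/null
python3 st.py
python3 -m handwheel '[[-1,-0.192,-0.411,0,0,0,0],[-1,-0.117,-0.438,0,0,0,0],[-1,-0.04,-0.451,0,0,0,0]]' >/dev/null
python3 st.py
```

```text
phi 90.6 r 66.4 push 5.2 radial -1.2 Fz -0.7 z 0.3582 open 0.0193 14.65
phi 120.3 r 66.4 push 5.0 radial -1.0 Fz -3.2 z 0.3582 open 0.0192 15.025
phi 150.0 r 65.8 push 5.5 radial -1.4 Fz -3.6 z 0.3582 open 0.0197 15.4
phi 179.8 r 65.3 push 4.6 radial -5.3 Fz -4.8 z 0.3582 open 0.0194 15.775
```

```bash
cat >> st.py <<'E'
import sys; sys.exit(bool(-F[:2]@t>6.3))
E
H="python3 -m handwheel"
python3 -m handwheel '[[-1,0.04,-0.451,0,0,0,0],[-1,0.117,-0.438,0,0,0,0]]' >/dev/null
python3 st.py && python3 -m handwheel '[[-1,0.192,-0.411,0,0,0,0],[-1,0.26,-0.371,0,0,0,0]]' >/dev/null && 
python3 st.py && python3 -m handwheel '[[-1,0.32,-0.32,0,0,0,0],[-1,0.371,-0.26,0,0,0,0]]' >/dev/null &&
python3 st.py && python3 -m handwheel '[[-1,0.411,-0.192,0,0,0,0],[-1,0.438,-0.117,0,0,0,0]]' >/dev/null &&
python3 st.py
```

```text
phi 199.7 r 65.0 push 4.7 radial -7.3 Fz -6.7 z 0.3582 open 0.0194 16.025
phi 219.5 r 64.7 push 4.6 radial -10.7 Fz -5.7 z 0.3582 open 0.0191 16.275
phi 239.1 r 64.4 push 4.3 radial -10.8 Fz -1.6 z 0.3581 open 0.0197 16.525
phi 258.8 r 64.1 push 5.3 radial -7.8 Fz 2.0 z 0.3580 open 0.0192 16.775
```

```bash
python3 -m handwheel '[[-1,0.451,-0.03,0,0,0,0],[-1,0.451,0.07,0,0,0,0]]' >/dev/null
python3 st.py && python3 -m handwheel '[[-1,0.438,0.117,0,0,0,0],[-1,0.411,0.192,0,0,0,0]]' >/dev/null && 
python3 st.py && python3 -m handwheel '[[-1,0.371,0.26,0,0,0,0],[-1,0.32,0.32,0,0,0,0]]' >/dev/null &&
python3 st.py && python3 -m handwheel '[[-1,0.26,0.371,0,0,0,0],[-1,0.192,0.411,0,0,0,0]]' >/dev/null &&
python3 st.py && python3 -m handwheel '[[-1,0.117,0.438,0,0,0,0],[-1,0.04,0.451,0,0,0,0]]' >/dev/null &&
python3 st.py
```

```text
phi 279.2 r 63.6 push 4.3 radial 0.5 Fz 5.1 z 0.3580 open 0.0194 17.025
phi 300.6 r 63.8 push 4.8 radial -1.4 Fz 3.3 z 0.3581 open 0.0192 17.275
phi 321.1 r 64.2 push 9.8 radial -1.9 Fz 6.1 z 0.3580 open 0.0197 17.525
```

Contact: the push rose to 9.8 N. I'll hold and read again.

```bash
python3 -m handwheel '[[-1,0,0,0,0,0,0]]' >/dev/null; python3 st.py
python3 -m handwheel '[[-1,0.04,0.05,0,0,0,0],[-1,0,0,0,0,0,0]]' >/dev/null; python3 st.py
```

```text
phi 321.6 r 64.1 push 4.1 radial -1.2 Fz 3.1 z 0.3581 open 0.0192 17.65
phi 322.3 r 64.1 push 6.6 radial -0.5 Fz 4.2 z 0.3581 open 0.0196 17.9
```

```bash
python3 -m handwheel '[[-1,0.107,0.147,0,0,0,0]]' >/dev/null; python3 st.py
python3 -m handwheel '[[-1,0,0,0,0,0,0],[-1,0,0,0,0,0,0]]' >/dev/null; python3 st.py
```

```text
phi 325.9 r 64.1 push 9.7 radial -0.3 Fz 5.9 z 0.3580 open 0.0193 18.025
phi 326.2 r 64.1 push 7.8 radial -0.5 Fz 4.4 z 0.3581 open 0.0195 18.275
```

The running push is about 9.8 N, 5 N above free, which is snug. I'll release, lift and turn the tool to the arm's new direction (about 54.4°).

```bash
python3 -m handwheel '[[1,0,0,0,0,0,0],[1,0,0,0,0,0,0],[1,0,0,0,0,0,0]]'
python3 -m handwheel '[[1,0,0,-1,0,0,0],[1,0,0,-1,0,0,0],[1,0,0,-1,0,0,0],[1,0,0,0,0,0,-1],[1,0,0,0,0,0,-1]]' >/dev/null
python3 -m handwheel '[[-1,0,0,0,0,0,-1],[-1,0,0,0,0,0,-1],[-1,0,0,0,0,0,-1],[-1,0,0,0,0,0,-0.75],[-1,0,0,0,0,0,0]]'
python3 - <<'E'
from plant import *; from h import *
s=snapshot("top"); np.savez("t5.npz",**s)
for st,c,p in blobs(s): print(st,c,ray(s,*c,.2))
c=s["color"][140:240,160:260,::-1]; s=snapshot("scene");e=s["color"][110:210,240:340,::-1]
cv2.imwrite("pics/b5.png",np.hstack([cv2.resize(x,(400,400),interpolation=cv2.INTER_CUBIC) for x in(e,c)]))
E
```

```text
clock: 18.65
tool_pos: [0.6009, 0.0849, 0.358]
orientation: [180.0, -0.0, 19.9]
force: [0.3, -0.2, -0.1]
opening: 0.0441
gripper_force: 0.0
clock: 19.9
tool_pos: [0.6008, 0.0849, 0.4331]
orientation: [180.0, -0.0, 54.3]
force: [-0.3, -0.1, -0.1]
opening: 0.0432
gripper_force: 0.0
[189 166   7   7  26] [191.26923077 169.23076923] [0.6008375  0.08919499 0.2       ]
[175 182   6   6  17] [177.88235294 184.47058824] [0.56192838 0.12172465 0.2       ]
```

View pics/b5.png

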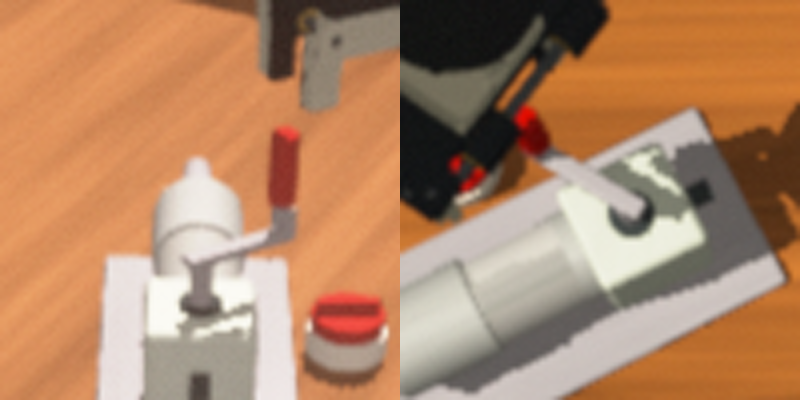

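The handle is still upright over the arm, which points to about 55° (top crop (633,212) to (530,130)). Next I'll close the fingers, go outside the handle and push it inward.

```bash
python3 -m handwheel '[[-1,0.6,0,0,0,0,0],[-1,0.6,0,0,0,0,0],[-1,0,0,0,0,0,0],[-1,0,0,0,0,0,0],[-1,0,0,0,0,0,0]]' >/dev/null
python3 -m handwheel '[[-1,0,0,0.8,0,0,0],[-1,0,0,0.8,0,0,0],[-1,0,0,0.8,0,0,0],[-1,0,0,0,0,0,0]]'
python3 -m handwheel '[[-1,-0.3,0,0,0,0,0],[-1,-0.3,0,0,0,0,0],[-1,-0.3,0,0,0,0,0]]'
python3 -m handwheel '[[-1,-0.3,0,0,0,0,0],[-1,-0.3,0,0,0,0,0]]'
```

```text
clock: 21.12
tool_pos: [0.6176, 0.109, 0.3718]
orientation: [-179.9, 0.1, 54.3]
force: [0.1, 0.7, 0.5]
opening: 0.0004
gripper_force: 0.0
clock: 21.5
tool_pos: [0.6053, 0.0909, 0.3748]
orientation: [179.9, -0.2, 54.4]
force: [2.0, 2.2, 4.0]
opening: 0.0004
gripper_force: 1.8
clock: 21.75
tool_pos: [0.5959, 0.0785, 0.3732]
orientation: [-180.0, -0.0, 54.4]
force: [2.2, 2.5, -0.9]
opening: 0.0004
gripper_force: 1.3
```

```bash
python3 -m handwheel '[[-1,-0.3,0,0,0,0,0],[-1,-0.3,0,0,0,0,0],[-1,-0.3,0,0,0,0,0],[-1,-0.3,0,0,0,0,0]]'
python3 -m handwheel '[[-1,-0.1,0,0.3,0,0,0],[-1,-0.1,0,0.3,0,0,0],[-1,0,0,0.3,0,0,0]]'
```

```text
clock: 22.25
tool_pos: [0.5784, 0.054, 0.3731]
orientation: [-180.0, 0.0, 54.4]
force: [0.3, 1.6, 0.9]
opening: 0.0005
gripper_force: 0.8
clock: 22.62
tool_pos: [0.5755, 0.05, 0.3498]
orientation: [-180.0, 0.1, 54.4]
force: [-1.2, -1.7, 2.9]
opening: 0.0003
gripper_force: 1.3
```

```bash
python3 -m handwheel '[[-1,0,0,0.15,0,0,0],[-1,0,0,0,0,0,0]]'
python3 -m handwheel '[[-1,0,0,0.1,0,0,0],[-1,0,0,0,0,0,0]]'
```

```text
clock: 22.88
tool_pos: [0.5758, 0.0506, 0.3461]
orientation: [-180.0, 0.0, 54.4]
force: [-1.1, -0.3, 0.1]
opening: 0.0001
gripper_force: 0.0
clock: 23.12
tool_pos: [0.5759, 0.0505, 0.3443]
orientation: [-180.0, -0.0, 54.4]
force: [-0.6, -0.1, 0.2]
opening: 0.0005
gripper_force: 0.3
```

```bash
python3 -m handwheel '[[-1,0,0,0.08,0,0,0],[-1,0,0,0,0,0,0]]'
python3 - <<'E'
from plant import *; from h import *
s=snapshot("top")
c=s["color"][140:240,160:260,::-1]; s=snapshot("scene");e=s["color"][110:210,240:340,::-1]
cv2.imwrite("pics/b6.png",np.hstack([cv2.resize(x,(400,400),interpolation=cv2.INTER_CUBIC) for x in(e,c)]))
E
```

```text
clock: 23.38
tool_pos: [0.5764, 0.0502, 0.3435]
orientation: [179.9, -0.0, 54.4]
force: [-0.6, -3.2, 5.9]
opening: 0.0006
gripper_force: 3.0
```

View pics/b6.png

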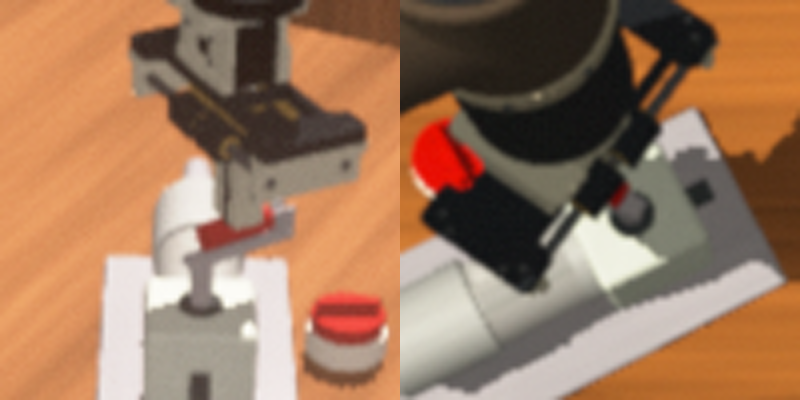

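The handle lies flat on the arm (red from (200,235) to (270,212) along it) and the press meets a firm 6 N. I'll lift off and check.

```bash
python3 -m handwheel '[[-1,0,0,-0.5,0,0,0],[-1,0,0,-1,0,0,0],[-1,0,0,-1,0,0,0],[-1,0,0,-1,0,0,0],[-1,0,0,-1,0,0,0]]' >/dev/null
python3 -m handwheel '[[-1,0,1,-1,0,0,0],[-1,0,1,-1,0,0,0],[-1,0,1,0,0,0,0],[-1,0,1,0,0,0,0],[-1,0,0,0,0,0,0]]'
python3 - <<'E'
from plant import *; from h import *
s=snapshot("top")
c=s["color"][140:240,160:260,::-1]; s=snapshot("scene");e=s["color"][110:210,240:340,::-1]
cv2.imwrite("pics/b7.png",np.hstack([cv2.resize(x,(400,400),interpolation=cv2.INTER_CUBIC) for x in(e,c)]))
E
```

```text
clock: 24.72
tool_pos: [0.6581, -0.0085, 0.5043]
orientation: [-179.9, 0.0, 54.3]
force: [-1.3, -0.3, -0.2]
opening: 0.0003
gripper_force: 0.0
```

View pics/b7.png

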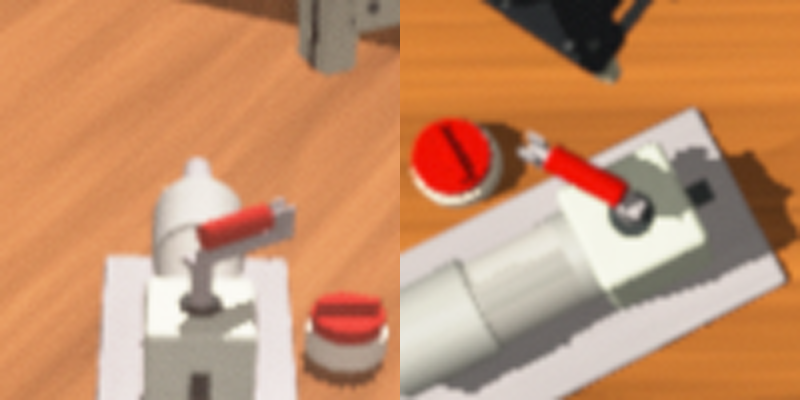

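The handle is folded, parallel to the arm ((200,240) to (272,218)). The crank angle is unchanged and the timer hasn't moved. Handing in.

```bash
python3 -c '
from plant import *; print(close_job())'
```

```text
the job is handed in; nothing more can be done
None
```

The job is handed in, though no verdict came back: the handle went up, I cranked until the push rose about 5 N above free-running (snug), then folded it back onto the arm and let go, without touching the timer or spoons.

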